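# Jog the classroom document camera with its joystick

### The arm

A 6-joint arm with a two-finger parallel gripper is mounted at the origin on the work surface. World frame = base frame: x ahead of the robot, y to its left, z up, the work surface at z = 0. Lengths are in m, angles in rad, forces in N, time in s.
With the tool pointing down it reaches from about 0.2 to 0.875 m from the base axis. Payload 3.4 kg.
Tool frame: the origin (TCP) lies between the finger pads; the fingertips stand 25 mm ahead of it and the grasp point (between the pads) lies 6 mm ahead of it (r.nose_length is the z of the fingertips in the tool frame, in m); z points along the fingers, y is the line along which they close (so a half turn about z gives the same grasp; the last joint's range is limited). The gripper opens to 94 mm and grips with 3 to 60 N. Pads are 16 mm wide; open, the fingers measure 119 mm over their backs; the gripper's body (75 mm by 177 mm) begins 78 mm behind the grasp point.
Start: joints at [-1.391, 0.276, 1.505, -0, 1.361, -0.121], TCP at [0.17, -0.549, 0.23] pointing down, gripper open.
Joint ranges: [-2.89, 2.89], [-0.75, 2.08], [0.22, 2.7], [-1.18, 4.32], [0.11, 2.71], [-2.7, 2.7]. Speed limits (rad/s): [2.57, 2.57, 3.14, 3.14, 3.14, 3.14].

### API

Orientations are given as a unit quaternion [w, x, y, z].
In Python, from plant import r, gripper_to, inverse_kinematics, vision, models, telemetry gives the robot as it stands. Calls block until the motion is done:
- r.move_to(position, orientation): joint-space move of the TCP to a pose.
- r.move_l(position, rot=None, vel=0.15, guard=None): straight line of the TCP; rot=None keeps the orientation; vel is the mean speed in m/s. With guard (N) it stops when the force on the tool has changed by that much, and returns True; else False.
- r.movej(angles): joint-space move.
- gripper_to(opening, f_grip=None): finger opening in m; f_grip is the grip in N (None keeps the last); returns when the fingers have stopped.
- r.hold(seconds).
- inverse_kinematics(position, orientation): joint angles nearest the present ones, or None.
- vision.snapshot(name): name is "side" or "top" or "wrist"; returns the picture (384x512x3 uint8, red, green, blue); there is no depth.
- vision.get_calibration(name): a dict with "fx", "fy", "cx", "cy" (pixels), "position" and "orientation" of the camera in the world. Camera axes: x right, y down, z forward; pixel columns grow to the right and rows downward; lengths in m; the calibration is good to about 2 mm. A picture is of the moment at which its call begins: read the wrist's pose just before it. get_calibration takes no time and is no camera call; for the wrist camera it gives the pose at the moment of the call.
A pose or a line that the arm cannot do raises r.PlanningError and nothing moves.
- r.sign_off(): hands the job in; it is judged then, once.
Trained networks look in the newest picture that a camera, given by its name, has taken for a name from the list of things; names that differ only in an ending like _2 or _b are one class to them, and where a whole thing is asked for, a point or a joint stands for the part that bears it (a point fixed in the world has none). Each returns a list of dicts, best first, with "score" (0 to 1); they miss things now and then, are a little off and sometimes report something else, mostly with a low value. They report only what shows in the picture. A call takes as long as a camera call. They do not tell look-alikes from the thing itself.
- models.boxes_of(thing, camera): "at" ([x, y, z] in m, in world coordinates, good to about 4 mm: the middle of the surface that is visible of it).
- models.regions_of(thing, camera): "pixels" (384x512 bool, what is visible of it).
- models.mark_of(thing, camera): "at" ([x, y, z] in m, in world coordinates, good to about 4 mm: a listed point, or the origin of a listed thing).
Readings, each from a call of its own:
- telemetry.current_t(): time.
- telemetry.current_joints(): joint angles.
- telemetry.current_dq(): joint speeds.
- telemetry.current_joint_efforts(): joint torques, N m.
- telemetry.current_ee_pos(): TCP position.
- telemetry.current_tool_rot(): TCP orientation.
- telemetry.current_wrist_force(): force on the tool from outside, world axes, zero at the start.
- telemetry.current_torque(): the same for the moment, N m.
- telemetry.current_opening(): finger opening in m.
- telemetry.current_finger_force(): force on a finger pad.
Only numpy, scipy, OpenCV 4.12 (cv2) and the standard library are available. Lean on these libraries where they do the work, as an engineer would, in place of code of your own. Each camera call takes 0.05 s, during which the arm holds its last target. There are 200 camera calls.

### The job

Swing the document camera round with the red-knobbed joystick: tilt the red stick most of the way over towards the yellow-striped edge of its own box (never over to the opposite side), hold it there for at least one and a half seconds, then let it go so that it springs back upright. Leave the blue-knobbed joystick alone.

Things in the scene. Friction and masses are not known exactly. Their poses are not given: they have to be found in the camera images.
- red_stick (a joint): tilt of the red-knobbed joystick, rad: 0 upright (where its spring centres it), positive towards the yellow stripe on its box, stops at +0.44 and -0.44. It tilts only along that one line, about a pivot 105 mm below the knob's centre (35 mm above the desk). The spring takes about 3.5 N at the knob at 0.38 rad; let go, it returns to upright within half a second with hardly any swing past it. The document camera's head on the next desk turns with it.
- red_knob (a point): centre of the red ball knob, 40 mm in diameter, on a 12 mm steel rod; 140 mm above the desk when upright. The rod rises from a black rubber boot (34 mm in radius, its top 68 mm above the desk) in the middle of a grey box fixed to the desk, 150 x 150 mm and 45 mm high, with a dark top plate.
- red_mark (a point): middle of the yellow stripe (18 x 126 mm) painted along one edge of the top of the red joystick's box, 56 mm level from the upright knob's axis. Its x axis points level from the stick to the stripe: the direction in which to tilt.
- blue_knob (a point): centre of the blue ball knob of a second joystick, otherwise the same (own box, own yellow stripe); a bystander, to be left upright. At rest the two knobs stand at least 300 mm apart. Low things lie about the desk besides: small coloured rods, a wooden rod box (50 mm high) beyond the joysticks, a pale round lid.
There are look-alikes about, which are no part of the job. Leave any pink or purple look-alike of the part that bears red_stick alone.

How it is judged:
On the way:
1. the red stick is held tilted more than 0.28 rad (16 degrees) towards its yellow stripe for 1.5 s (value of joint red_stick above 0.28 rad), for 1.5 s.
At the end, for the whole second after the job is handed in: the red stick is back upright (within 0.06 rad) and at rest, and the blue knob is within 10 mm of where it started (value of joint red_stick between -0.06 and 0.06 rad and velocity of joint red_stick between -0.1 and 0.1 rad/s and distance of blue_knob from where it was at the start of the episode below 0.01 m); the robot touches nothing.
It fails at once if the red stick is pushed over to the side opposite its yellow stripe (past 0.2 rad) (value of joint red_stick below -0.2 rad).
It fails at once if the blue joystick is operated (its knob moved more than 25 mm) (distance of blue_knob from where it was at the start of the episode above 0.025 m).
It also fails if it takes over 34 s, if anything falls off the work surface, if the arm or the gripper's body presses on something with over 40 N, if the wrist force passes 120 N, or if a joint passes its speed limit or range.

## Working session

There is one attempt and no reset: what is moved stays moved. The work goes in short steps, each a Python script; the robot and the scene stay as the last script left them, time stands still between calls to the robot, and variables do not carry over. Pictures are saved under pics/ and viewed, at most 10 in all, crops included, and the job is handed in when it is done.

```bash
mkdir -p pics
python3 - <<'E'
from plant import *
import cv2,numpy as np
ims=[]
for c in ["top","side"]:
    im=vision.snapshot(c); cv2.imwrite(f"pics/{c}0.png",im[:,:,::-1])
    for n in ["red_knob","red_mark","blue_knob"]:
        for d in models.mark_of(n,c)[:4]: print(c,n,{k:np.round(v,3).tolist() for k,v in d.items() if k!='pixels'})
    k=vision.get_calibration(c);print(k)
print(telemetry.current_t())
E
```

```text
top red_knob {'at': [0.212, -0.287, 0.135], 'score': 0.55}
top red_knob {'at': [0.341, -0.507, 0.135], 'score': 0.46}
top red_mark {'at': [0.459, -0.316, 0.046], 'score': 0.65}
top red_mark {'at': [0.354, -0.559, 0.045], 'score': 0.65}
top red_mark {'at': [0.221, -0.348, 0.042], 'score': 0.58}
top blue_knob {'at': [0.598, 0.232, 0.141], 'score': 0.65}
{'fx': 412.499021944596, 'fy': 412.499021944596, 'cx': 247.74685539570334, 'cy': 193.24834606051496, 'position': array([ 0.33501104, -0.08970583,  1.38541575]), 'orientation': array([ 0.0084275 , -0.70529441,  0.70844047, -0.02451264])}
side red_knob {'at': [0.208, -0.289, 0.136], 'score': 0.75}
side red_knob {'at': [0.336, -0.506, 0.136], 'score': 0.55}
side red_knob {'at': [0.441, -0.265, 0.139], 'score': 0.4}
side red_mark {'at': [0.357, -0.563, 0.04], 'score': 0.84}
side red_mark {'at': [0.22, -0.346, 0.042], 'score': 0.78}
side red_mark {'at': [0.461, -0.317, 0.044], 'score': 0.72}
side blue_knob {'at': [0.597, 0.232, 0.137], 'score': 0.65}
{'fx': 373.60406373976735, 'fy': 373.60406373976735, 'cx': 256.3515520911411, 'cy': 190.22941181741638, 'position': array([-0.31718877, -0.85808872,  0.739902  ]), 'orientation': array([-0.45908208,  0.8076246 , -0.31830857,  0.18885395])}
0.4
```

View pics/top0.png

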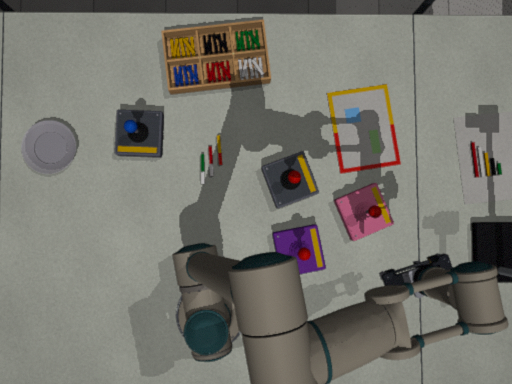

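View pics/side0.png

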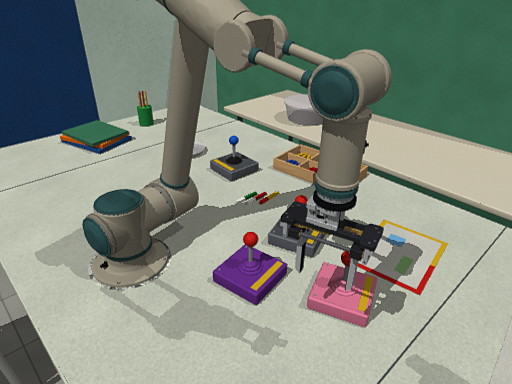

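Three red-knobbed sticks show in the top view: a grey box at (294,178), a pink one at (375,211) and a purple one at (304,254). The grey box fits the description, since pink and purple are the look-alikes. The blue stick is at (131,128). I'll go above the near side of the grey one, look from close by and crop it.

```bash
cat > h.py <<'E'
from plant import *
import cv2,numpy as np
from scipy.spatial.transform import Rotation as R
def quat(d,s=1):
    # tool z down, tool x along s*d
    x=s*np.array([d[0],d[1],0]);z=np.array([0,0,-1.]);y=np.cross(z,x)
    q=R.from_matrix(np.c_[x,y,z]).as_quat();return [q[3],*q[:3]]
def unit(v): v=np.asarray(v)[:2]; return v/np.linalg.norm(v)
def show(n,c):
    for d in models.mark_of(n,c)[:4]: print(c,n,np.round(d['at'],4),round(d['score'],2))
E
python3 - <<'E'
from h import *
k=np.array([.441,-.265]);d=unit(np.array([.46,-.3165])-k)
p=k-.09*d
best=None
for s in (1,-1):
    q=quat(d,s); j=inverse_kinematics([*p,.3],q); print(s,None if j is None else np.round(j,2))
    if j is not None and (best is None or abs(j[5])<best[0]): best=(abs(j[5]),q)
r.move_l([.17,-.549,.3]); r.move_to([*p,.3],best[1])
for c in ["wrist","top","side"]:
    im=vision.snapshot(c); cv2.imwrite(f"pics/{c}1.png",im[:,:,::-1])
    for n in ["red_knob","red_mark"]: show(n,c)
for f in ["top","side"]:
    pass
a=cv2.imread("pics/side1.png")[150:340,180:400]; b=cv2.imread("pics/wrist1.png")
a=cv2.resize(a,(445,384),interpolation=cv2.INTER_CUBIC); b=cv2.resize(b,(355,266)); b=cv2.copyMakeBorder(b,0,118,0,0,cv2.BORDER_CONSTANT)
cv2.imwrite("pics/m1.png",np.hstack([a,b]))
print(telemetry.current_t(),telemetry.current_ee_pos())
E
```

```text
1 [-0.57  0.05  1.62 -0.    1.47  2.22]
-1 [-0.57  0.05  1.62 -0.    1.47 -0.92]
wrist red_knob [ 0.2101 -0.2911  0.1329] 0.64
wrist red_knob [ 0.4445 -0.2642  0.1402] 0.58
wrist red_mark [ 0.3612 -0.5593  0.0462] 0.74
wrist red_mark [ 0.2169 -0.3416  0.0439] 0.65
wrist red_mark [ 0.4616 -0.3185  0.0483] 0.59
top red_knob [ 0.3373 -0.5128  0.134 ] 0.61
top red_knob [ 0.2123 -0.2914  0.1346] 0.44
top red_mark [ 0.2176 -0.3464  0.0436] 0.9
top red_mark [ 0.3535 -0.5582  0.0409] 0.78
side red_knob [ 0.2082 -0.291   0.1355] 0.59
side red_knob [ 0.3368 -0.5105  0.1385] 0.54
side red_mark [ 0.4586 -0.3184  0.0456] 0.94
side red_mark [ 0.3588 -0.5669  0.039 ] 0.87
side red_mark [ 0.2196 -0.3474  0.0442] 0.7
3.0833 [ 0.40981542 -0.1808059   0.29997869]
```

View pics/m1.png

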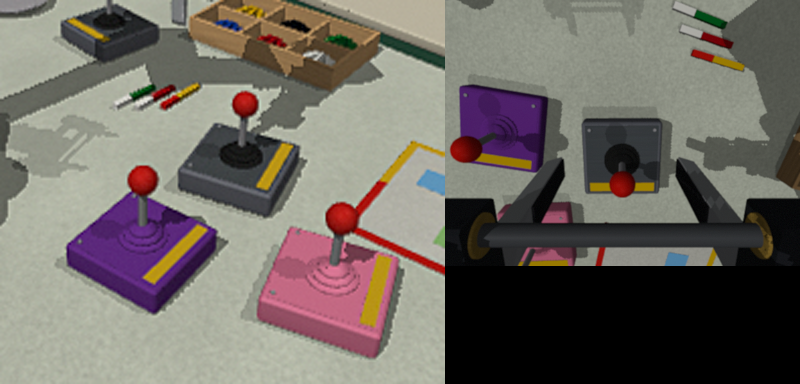

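The crop confirms the grey box at about (240,165), with a black boot, red knob and yellow stripe. The wrist view shows the box square to the gripper. Next I'll push the knob with both fingers set 20 mm apart, so that it nests between them.

Run:
```python
from h import *
k=np.array([.4425,-.2645]);d=unit(np.array([.46,-.3175])-k);q=quat(d,-1)
P=lambda s,z=.147:[*(k+s*d),z]
gripper_to(.02)
r.move_to(P(-.09,.2),q); r.move_l(P(-.075),vel=.1)
f0=telemetry.current_wrist_force()
r.move_l(P(-.0253),vel=.08); print('contact?',telemetry.current_wrist_force()-f0)
r.move_l(P(-.0253+.018),vel=.06); print('half',telemetry.current_wrist_force()-f0)
r.move_l(P(-.0253+.037),vel=.06); F=telemetry.current_wrist_force()-f0; print('full',F,'along',F[:2]@d)
t=telemetry.current_t()
for c in ["side","top"]:
    im=vision.snapshot(c); cv2.imwrite(f"pics/{c}2.png",im[:,:,::-1]); show("red_knob",c)
print('expect knob',k+.037*d,telemetry.current_ee_pos(),t,telemetry.current_t())
a=cv2.imread("pics/side2.png")[150:340,180:400]
cv2.imwrite("pics/m2.png",cv2.resize(a,(660,570),interpolation=cv2.INTER_CUBIC))
```

```text
contact? [ 0.32939728  0.17420857 -0.41066437]
half [1.45974975 2.01921355 1.16396584]
full [ 0.99454484  4.95131273 -2.50371362] along -4.389815743974226
side red_knob [ 0.3372 -0.5101  0.1369] 0.76
side red_knob [ 0.2058 -0.2885  0.1357] 0.66
side red_knob [ 0.454  -0.2992  0.1331] 0.57
top red_knob [ 0.3385 -0.5082  0.1383] 0.73
top red_knob [ 0.2092 -0.2875  0.1354] 0.42
expect knob [ 0.45410094 -0.29963429] [ 0.44585685 -0.27418235  0.14611029] 7.1583 7.3583
```

View pics/m2.png

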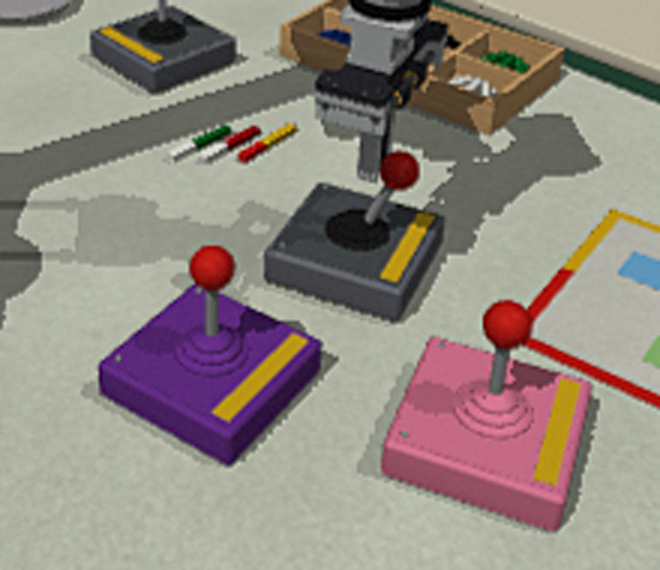

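The picture shows the red knob at (400,170) tilted towards the stripe. The networks put it where I expected, at a tilt of about 0.36 rad. I'll hold it, ease it back, retreat and check.

Run:
```python
from h import *
k=np.array([.4425,-.2645]);d=unit(np.array([.46,-.3175])-k)
P=lambda s,z=.147:[*(k+s*d),z]
r.hold(2.2)
show_t=vision.snapshot("side"); show("red_knob","side")
r.move_l(P(-.08),vel=.12); r.move_l(P(-.09,.26),vel=.15); r.hold(.7)
for c in ["side","wrist"]:
    im=vision.snapshot(c); cv2.imwrite(f"pics/{c}3.png",im[:,:,::-1]); show("red_knob",c); show("blue_knob",c)
print(telemetry.current_t(),telemetry.current_wrist_force())
a=cv2.imread("pics/side3.png")[100:340,150:400]
cv2.imwrite("pics/m3.png",cv2.resize(a,(625,600),interpolation=cv2.INTER_CUBIC))
```

```text
side red_knob [ 0.4548 -0.2958  0.1347] 0.76
side red_knob [ 0.2094 -0.2904  0.1336] 0.55
side red_knob [ 0.3362 -0.5105  0.1358] 0.52
side red_knob [ 0.2051 -0.2917  0.1352] 0.78
side red_knob [ 0.4396 -0.2629  0.139 ] 0.64
side blue_knob [0.5975 0.2331 0.1415] 0.51
wrist red_knob [ 0.4463 -0.263   0.1415] 0.93
12.4833 [-0.42029864  0.47764299 -0.31454749]
```

View pics/m3.png

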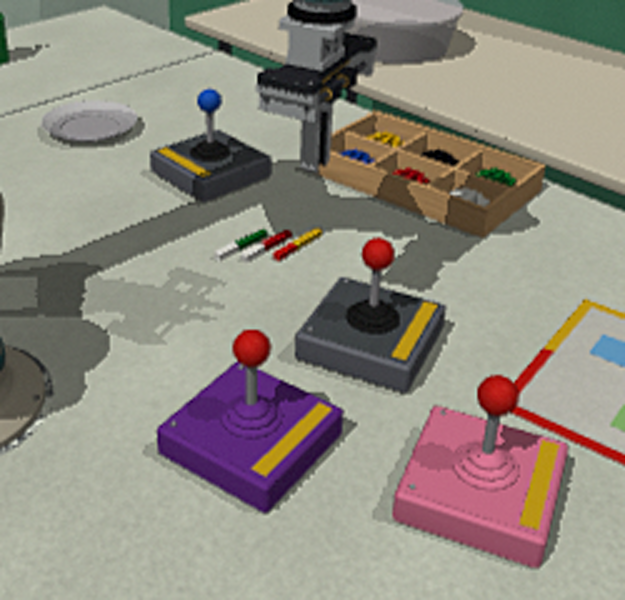

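The red stick is upright again at (377,255), the blue stick at (209,100) hasn't moved, and the gripper is clear of everything.

```bash
python3 -c "
from plant import *
print(r.sign_off())"
```

```text
the job is handed in; nothing more can be done
None
```

The red stick was tilted about 0.36 rad (camera estimate) towards its yellow stripe and held there for over 2 s. It sprang back upright, the blue stick was left alone, and the job is handed in; no verdict was returned.

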